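# Find the flywheel's heavy side by feel and hold it at the bottom

## Robot

A 6-joint arm with a two-finger parallel gripper is mounted at the origin on a cart in front of the work surface, level with it; the furniture and walls round the work are solid. World frame = base frame: x ahead of the robot, y to its left, z up, the work surface at z = 0. Lengths are in m, angles in rad, forces in N, time in s.
With the tool pointing down it reaches from about 0.375 to 0.9 m from the base axis. Payload 3.1 kg.
Tool frame: the origin (TCP) lies between the finger pads; the fingertips stand 8 mm ahead of it and the grasp point (between the pads) lies 11 mm behind it; z points along the fingers, y is the line along which they close (so a half turn about z gives the same grasp; the last joint's range is limited). The gripper opens to 85 mm and grips with 20 to 120 N. Pads are 22 mm wide; open, the fingers measure 114 mm over their backs; the gripper's body (76 mm by 85 mm) begins 54 mm behind the grasp point. The pads swing forward as they close: fully open they stand 13 mm farther back than shut.
Start: joints at [-1.353, 0.527, 1.433, -0, 1.181, -0.178], TCP at [0.242, -0.576, 0.202] pointing down, gripper open.
Joint ranges: [-3.08, 3.08], [-0.75, 2.2], [0.22, 2.44], [-1.43, 4.57], [0, 2.65], [-2.85, 2.85]. Speed limits (rad/s): [2.79, 2.79, 3.14, 3.14, 3.14, 3.14].

## Interface

Orientations are given as a rotation vector (axis times angle).
In Python, from workcell import manip, imaging, finder gives the robot as it stands.
- The arm moves only by the tool move_arm, never from a script. Its arguments are lists of equal length, an entry for each row: "slide": the shift along the tool's x, y, z each as a share of 200 mm, from -1 to 1, a list of three; "spin": the turn about the tool's z as a share of 30 degrees, from -1 to 1; "grip": the opening, from 0 (shut) to 1 (fully open). In form: {"slide": [[tx, ty, tz], ...], "spin": [spin, ...], "grip": [grip, ...]}. A call has 1 to 20 rows; each row shifts and turns the commanded pose from where the row before left it, along the tool's axes as they then stand; what a row does not reach is not made up. A row lasts 1/8 s, in which the tool goes at most 62.5 mm and 10.7 degrees, less where a joint would pass 70% of its speed; a pose out of reach is approached as far as the arm can. A call with a number of a shift or a turn outside -1 to 1 is refused whole. A call with a gripper value outside its range is refused whole. The fingers move at their own pace and stop on an object; "grip_force" is the grip in N (left out, the last holds). Time passes only in rows, so rows that do not move let the fingers close. It gives the time, the measured TCP pose, the force, the opening and the grip force at its end, in the units of the state.
- manip.read_state(): the state, without advancing time (a new reading comes with each control period).
- imaging.read_camera(name): name is "scene" or "top"; returns a dict with "pixels" (400x640x3 uint8, red, green, blue), "intrinsics" (3x3 intrinsics, pixels), "rvec" (rotation vector, rad) and "tvec" (3), from world to camera coordinates, as OpenCV has them. Camera axes: x right, y down, z forward; pixel columns grow to the right and rows downward; lengths in m; the calibration is good to about 2 mm. A picture is of the moment at which its call begins. There is no depth.
- manip.hand_in(): hands the job in; it is judged then, once.
Trained networks look in a picture, given as the dict that the camera call returned (one of the last four; its "shot" number tells which), for a name from the list of things; names that differ only in an ending like _2 or _b are one class to them, and where a whole thing is asked for, a point or a joint stands for the part that bears it (a point fixed in the world has none). Each returns a list of dicts, best first, with "conf" (0 to 1); they miss things now and then, are a little off and sometimes report something else, mostly with a low value. They report only what shows in the picture. A call takes as long as a camera call. They do not tell look-alikes from the thing itself.
- finder.look_for(picture, thing): "bbox" ([left, top, right, bottom] as shares, 0 to 1, of the picture: columns of its width, rows of its height, round what is visible of it).
- finder.outline_of(picture, thing): "pixels" (400x640 bool, what is visible of it) and "bbox" ([left, top, right, bottom] as shares, 0 to 1, of the picture: columns of its width, rows of its height, round what is visible of it).
The state is a dict: "t": time; "joint_positions": joint angles; "joint_velocities": joint speeds; "effort": joint torques, N m; "tool_pos": TCP position; "tcp_rot": TCP orientation; "contact_force": force on the tool from outside, world axes, zero at the start; "torque": the same for the moment, N m; "width": opening from 0.0 (shut) to 1.0 (fully open); "grasp_force": force on a finger pad.
Only numpy, scipy, OpenCV 4.12 (cv2) and the standard library are available. Lean on these libraries where they do the work, as an engineer would, in place of code of your own. Each camera call takes 0.05 s, during which the arm holds its last target. There are 200 camera calls.

## Task

The flywheel on the bearing stand has a hidden heavy side. Crank it by its handle through at least half a turn one way to feel where that side is, then turn the heavy side straight down to the bottom and finish still gripping the handle, holding the wheel still there. Leave the round tin and the hammer where they lie.

Things in the scene. Friction and masses are not known exactly. Their poses are not given: they have to be found in the camera images.
- stand: Grey bearing stand, fixed to the worktop: base plate 125 x 150 x 14 mm (150 mm is across the axle), a bearing post behind the wheel. Origin on the worktop, straight below the wheel's centre. x axis = level, along the axle from the handle side to the post (away from the robot), y = left, z = up.
- axle (a point): Centre of the flywheel, 135 mm above the worktop; axes as the stand's, not turning with the wheel. The bearing drags evenly with about 0.29 N m, so the wheel stays where it is left. The heavy side adds up to 0.2 N m (0.16 to 0.25) while it is raised, takes as much away while it is lowered, and does nothing at the very top or bottom.
- flywheel: Dark steel disc, 150 mm diameter, 28 mm thick; hub nut to 28 mm in front of its centre, which is the origin. x = along the axle to the post, z = towards the handle (turns with the wheel). It turns either way without end. The heavy side does not show, and lies at another angle to the handle each time.
- handle_mid (a point): Where to grip the crank handle, on its centre line: a round wooden sleeve, 18 mm diameter, 74 mm long, level, parallel to the axle, in front of the wheel. The point is 85 mm in front of the wheel's centre, 30 mm from the free end, on a circle of 55 mm radius about the axle. The sleeve spins freely on its pin, so a gripper can crank without turning itself. Pushing it takes 0.5 to 10 N.
- paste_tin: Bystander: round tin, 66 mm diameter, 39 mm high, standing left of the stand; origin at the centre of its underside.
- ball_hammer: Bystander: small ball-peen hammer with wooden shaft, 91 x 269 x 27 mm (length along its y axis), lying right of the stand; origin at the centre of its underside.
Mind the look-alikes: they are no part of the job. There is more than one size of the stand; the job needs the largest.

How it is judged:
On the way:
1. the handle, gripped in the fingers, has been cranked about half a turn (110 mm across is exactly half; 100 mm counts) (distance of handle_mid from where it was at the start of the episode above 0.1 m and contact force between the fingers and handle above 1 N), for 0.02 s.
At the end, for the whole second after the job is handed in: The heavy side points straight down to within 20 degrees, the wheel is still (under 0.1 rad/s) and the fingers are still gripping the handle with more than 2 N (angle between shaft's own z axis and vertical below 0.35 rad and angular speed of shaft below 0.1 rad/s and contact force between the fingers and handle above 2 N); the arm keeps its last pose, push and grip.
It fails at once if the paste tin is shoved more than 40 mm from its place (distance of paste_tin from where it was at the start of the episode above 0.04 m).
It fails at once if the hammer is shoved more than 40 mm from its place (distance of ball_hammer from where it was at the start of the episode above 0.04 m).
It also fails if it takes over 72 s, if anything falls off the work surface, if the arm or the gripper's body presses on something with over 40 N, if the wrist force passes 120 N, or if a joint passes its speed limit or range.

## Working session

There is one attempt and no reset: what is moved stays moved. The work goes in short steps, Python scripts to look and compute and a tool call to move; the robot and the scene stay as the last step left them, time stands still between calls to the robot, and variables do not carry over. Pictures are saved under pics/ and viewed, at most 10 in all, crops included, and the job is handed in when it is done.

Besides the shell and the picture viewer there is one more tool, called in YAML: its name, and indented under it one key for each argument. move_arm: Moves the arm, as the interface text tells. Its arguments: {"type":"object","properties":{"slide":{"type":"array"},"spin":{"type":"array"},"grip":{"type":"array"},"grip_force":{"type":"number"}},"required":["slide","spin","grip"]}

```bash
mkdir -p pics; cat > h.py <<'E'
import numpy as np, cv2
from workcell import manip, imaging, finder
def cam(n):
    p=imaging.read_camera(n); p['R']=cv2.Rodrigues(np.array(p['rvec'],float))[0]; return p
def proj(p,X):
    return cv2.projectPoints(np.atleast_2d(np.array(X,float)),np.array(p['rvec'],float),np.array(p['tvec'],float),np.array(p['intrinsics'],float),None)[0][:,0]
def onplane(p,uv,axis,val):
    R=p['R'];t=np.array(p['tvec'],float);c=-R.T@t
    d=R.T@np.linalg.inv(p['intrinsics'])@np.array([uv[0],uv[1],1.])
    return c+d*(val-c[axis])/d[axis]
def tri(p1,uv1,p2,uv2):
    P=[np.array(p['intrinsics'])@np.c_[p['R'],np.array(p['tvec'],float)] for p in(p1,p2)]
    X=cv2.triangulatePoints(P[0],P[1],np.array(uv1,float).reshape(2,1),np.array(uv2,float).reshape(2,1));return (X[:3]/X[3]).ravel()
def save(p,f): cv2.imwrite('pics/'+f,p['pixels'][:,:,::-1])
E
python3 - <<'E'
from h import *
np.set_printoptions(precision=3,suppress=True)
s=manip.read_state(); print(s)
for n in('scene','top'):
    p=cam(n); save(p,n+'0.png'); print(n,-p['R'].T@np.array(p['tvec']))
    for th in('stand','flywheel','handle_mid','paste_tin','ball_hammer'):
        for d in finder.look_for(p,th)[:4]:
            print(th,round(d['conf'],2),(np.array(d['bbox'])*[640,400,640,400]).round(0))
E
```

```text
{'t': 0.0, 'joint_positions': array([-1.353,  0.528,  1.434, -0.   ,  1.181, -0.179]), 'joint_velocities': array([ 0.   ,  0.002, -0.   ,  0.001, -0.002,  0.002]), 'effort': array([ -0.001, -44.235, -17.802,  -0.   ,   0.008,  -0.   ]), 'tool_pos': array([ 0.241, -0.576,  0.201]), 'tcp_rot': array([-3.078, -0.619,  0.   ]), 'contact_force': array([-0.611, -0.373, -0.205]), 'torque': array([-0.028,  0.002, -0.028]), 'grasp_force': 0.0, 'width': 1.0042500330337256}
scene [0.163 0.714 0.916]
stand 0.9 [243. 196. 308. 287.]
stand 0.57 [292. 140. 330. 188.]
flywheel 0.94 [335. 195. 375. 231.]
flywheel 0.73 [259. 197. 311. 260.]
flywheel 0.61 [295. 141. 327. 174.]
handle_mid 0.64 [359. 206. 372. 211.]
handle_mid 0.58 [278. 243. 308. 260.]
ball_hammer 0.64 [343. 153. 391. 200.]
top [-0.121 -0.43   1.621]
stand 0.76 [368. 189. 410. 231.]
stand 0.66 [251. 164. 304. 203.]
flywheel 0.88 [376. 199. 402. 219.]
flywheel 0.74 [252. 166. 301. 202.]
handle_mid 0.54 [383. 211. 385. 214.]
handle_mid 0.48 [252. 185. 264. 202.]
paste_tin 0.65 [205. 188. 228. 206.]
ball_hammer 0.57 [362. 243. 437. 293.]
```

View pics/scene0.png

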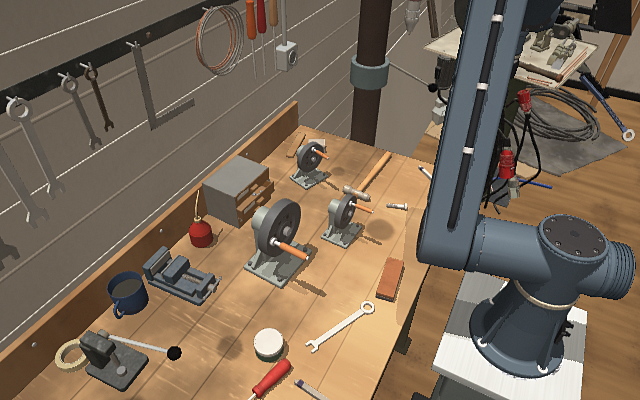

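View pics/top0.png

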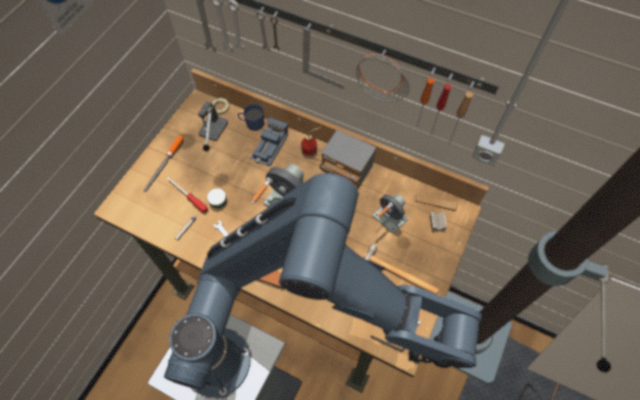

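The scene picture shows three cranked stands: the big one at about (275,235), a small one at (345,215) and another small one at (310,160). In the top picture the big one is at (282,180) and a small one at (390,210). The first stand is largest and has the tin to its left and the hammer to its right, so I choose it. I'll check that in a close crop.

```bash
python3 - <<'E'
import cv2,numpy as np
a=cv2.imread('pics/scene0.png')[190:300,235:330]; b=cv2.imread('pics/top0.png')[155:215,240:310]
a=cv2.resize(a,None,fx=5,fy=5,interpolation=cv2.INTER_CUBIC); b=cv2.resize(b,None,fx=4.5,fy=4.5,interpolation=cv2.INTER_CUBIC)
o=np.zeros((550,475+315,3),np.uint8); o[:,:475]=a; o[:b.shape[0],475:475+b.shape[1]]=b
cv2.imwrite('pics/crop0.png',o)
E
```

```text
(no output)
```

View pics/crop0.png

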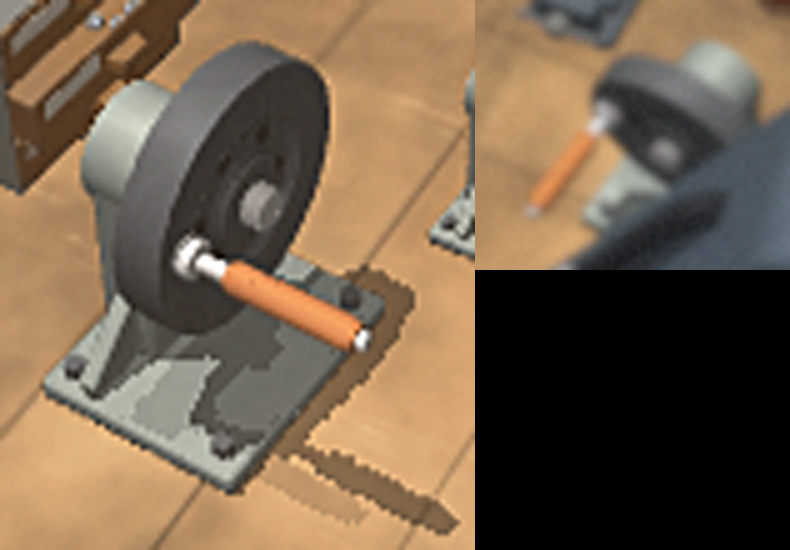

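```bash
cat > fit.py <<'E'
from h import *
from scipy.optimize import least_squares
np.set_printoptions(precision=3,suppress=True)
ps,pt=cam('scene'),cam('top')
S=lambda u,v:(235+u/5,190+v/5); T=lambda u,v:(240+(u-475)/4.5,155+v/4.5)
def world(q,L):
    c,s=np.cos(q[2]),np.sin(q[2]); L=np.array(L); return np.c_[q[0]+c*L[:,0]-s*L[:,1], q[1]+s*L[:,0]+c*L[:,1], L[:,2]]
def H(q,x): return [x,.055*np.sin(q[3]),.135+.055*np.cos(q[3])]   # phi from up, towards +y(left)
def loc(q): return [[-.028,0,.135],H(q,-.115),H(q,-.041),[q[4]+.125,.075,.014],[q[4],.075,.014],[q[4],-.075,.014]],[[-.028,0,.135],H(q,-.115),H(q,-.041)]
us=[S(268,207),S(357,338),S(230,278),S(45,383),S(232,483),S(383,298)]; ut=[T(668,150),T(537,205),T(590,135)]
def f(q):
    a,b=loc(q); return np.r_[(proj(ps,world(q,a))-us).ravel(),(proj(pt,world(q,b))-ut).ravel()]
best=min((least_squares(f,[.6,.1,y,ph,-.08],loss='soft_l1') for y in(-.5,0,.5) for ph in(0,1.5,3,4.5)),key=lambda r:r.cost)
q=best.x; print(q,best.cost); print(f(q).reshape(-1,2))
print('handle_mid',world(q,[H(q,-.085)]),'axle',world(q,[[0,0,.135]]))
for n,p in(('scene',ps),):
    print('tin',onplane(p,(268.5,340),2,.039))
E
python3 fit.py
```

```text
[ 0.599  0.071 -0.05   1.439 -0.054] 3.2980181781759574
[[-0.326  0.05 ]
 [-0.005  0.104]
 [-0.9   -0.231]
 [-1.07  -0.091]
 [ 0.516 -0.151]
 [ 0.805 -0.764]
 [-1.448  1.313]
 [-0.003  0.737]
 [ 0.119 -0.353]]
handle_mid [[0.517 0.13  0.142]] axle [[0.599 0.071 0.135]]
tin [0.489 0.304 0.039]
```

Fit residuals are about 1 px, and the handle sits at the left, level with the axle. I'll rise, turn the tool so its fingers close across the handle, and swing to above it.

move_arm:
  slide:
    - [0, 0, -0.17]
    - [0, 0, -0.17]
    - [0, 0, -0.17]
    - [0.075, -0.225, 0]
    - [0.075, -0.225, 0]
    - [0.075, -0.225, 0]
    - [0.075, -0.225, 0]
    - [0.075, -0.225, 0]
    - [0.075, -0.225, 0]
    - [0.075, -0.225, 0]
    - [0.075, -0.225, 0]
    - [0.075, -0.225, 0]
    - [0.075, -0.225, 0]
    - [0.075, -0.225, 0]
    - [0.075, -0.225, 0]
    - [0.075, -0.225, 0]
    - [0.075, -0.225, 0]
    - [0.075, -0.225, 0]
    - [0.075, -0.225, 0]
    - [0, 0, 0]
  spin: [0.285, 0.285, 0.285, 0, 0, 0, 0, 0, 0, 0, 0, 0, 0, 0, 0, 0, 0, 0, 0, 0]
  grip: [1, 1, 1, 1, 1, 1, 1, 1, 1, 1, 1, 1, 1, 1, 1, 1, 1, 1, 1, 1]

```text
t: 3.2
tool_pos: [0.5186, 0.1331, 0.3034]
tcp_rot: [-3.14, 0.073, -0.001]
contact_force: [0.6, -0.0, 0.1]
width: 0.999
grasp_force: 0.0
```

move_arm:
  slide:
    - [0, 0.01, 0.145]
    - [0, 0, 0.145]
    - [0, 0, 0.145]
    - [0, 0, 0.145]
    - [0, 0, 0.14]
    - [0, 0, 0.14]
    - [0, 0, 0]
  spin: [0, 0, 0, 0, 0, 0, 0]
  grip: [0.7, 0.7, 0.7, 0.7, 0.7, 0.7, 0.7]

```text
t: 4.08
tool_pos: [0.5157, 0.1274, 0.1299]
tcp_rot: [3.14, -0.081, -0.008]
contact_force: [-0.1, -0.3, 0.6]
width: 0.701
grasp_force: 0.0
```

```bash
python3 - <<'E'
from h import *
a,b=cam('scene'),cam('top'); save(a,'s1.png');save(b,'t1.png')
a=a['pixels'][180:300,235:335,::-1];b=b['pixels'][150:220,235:305,::-1]
o=np.zeros((600,800,3),np.uint8); o[:600,:500]=cv2.resize(a,(500,600),interpolation=2); o[:300,500:]=cv2.resize(b,(300,300),interpolation=2)
cv2.imwrite('pics/c1.png',o)
E
```

```text
(no output)
```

View pics/c1.png

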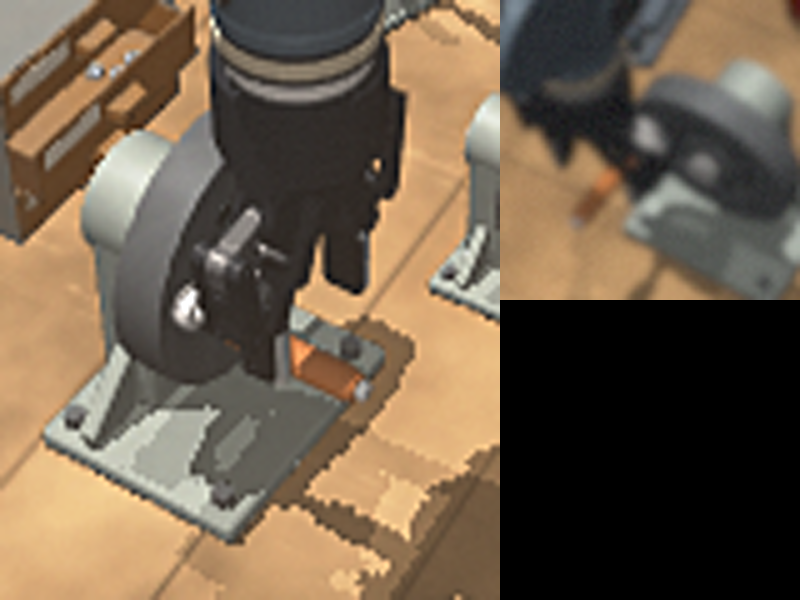

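The crop shows the sleeve (free end at crop (355,390), scene about (306,258)) running between the near finger, tip at (265,375), and the far finger at (345,285). The wheel hasn't moved. Closing the grip.

move_arm:
  slide:
    - [0, 0, 0]
    - [0, 0, 0]
    - [0, 0, 0]
    - [0, 0, 0]
    - [0, 0, 0]
    - [0, 0, 0]
    - [0, 0, 0]
    - [0, 0, 0]
  spin: [0, 0, 0, 0, 0, 0, 0, 0]
  grip: [0, 0, 0, 0, 0, 0, 0, 0]
  grip_force: 40

```text
t: 5.18
tool_pos: [0.5178, 0.1284, 0.1315]
tcp_rot: [3.141, -0.08, -0.0]
contact_force: [0.4, -0.1, 0.4]
width: -0.003
grasp_force: 0.0
```

The grip closed on nothing. I'll look again.

```bash
python3 - <<'E'
from h import *
a,b=cam('scene'),cam('top'); save(a,'s2.png');save(b,'t2.png')
tp=[.5178,.1284,.1315]
print(proj(a,[tp,[.5178,.1284,.1235]]),proj(b,[tp]))
a=a['pixels'][180:300,235:335,::-1];b=b['pixels'][150:220,235:305,::-1]
o=np.zeros((600,800,3),np.uint8); o[:600,:500]=cv2.resize(a,(500,600),interpolation=2); o[:300,500:]=cv2.resize(b,(300,300),interpolation=2)
cv2.imwrite('pics/c2.png',o)
E
```

```text
[[295.76572488 255.02815306]
 [295.83235878 257.24685192]] [[259.55267104 196.0469384 ]]
```

View pics/c2.png

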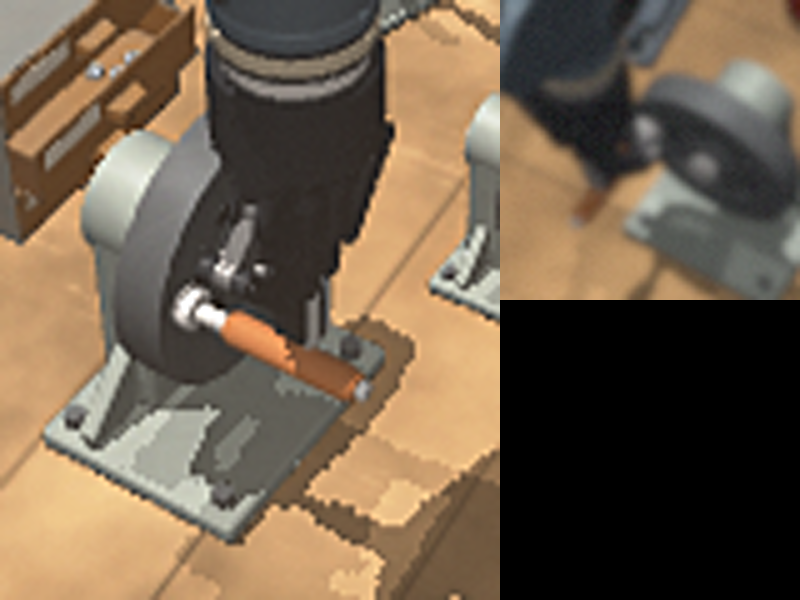

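The sleeve is unmoved, and the shut fingertips end at its upper edge, crop (308,343). They should project to about (304,386), so they may be behind the sleeve. I'll check this numerically against a refit.

```bash
python3 - <<'E'
from h import *
np.set_printoptions(precision=4,suppress=True)
a,b=cam('scene'),cam('top')
S=lambda u,v:(235+u/5,190+v/5); T=lambda u,v:(240+(u-475)/4.5,155+v/4.5)
print('end',tri(a,S(357,338),b,T(537,205)),'start',tri(a,S(230,278),b,T(590,135)),'hub',tri(a,S(268,207),b,T(668,150)))
for th in('handle_mid','flywheel'):
  for n,p in(('s',a),('t',b)):
    for d in finder.outline_of(p,th)[:3]:
        v,u=np.nonzero(d['pixels']); print(th,n,round(d['conf'],2),(np.array(d['bbox'])*[640,400,640,400]).round(1),len(u))
# orange pixels
for n,p,(r0,r1,c0,c1) in(('s',a,(225,268,270,312)),('t',b,(175,210,248,275))):
    c=p['pixels'][r0:r1,c0:c1].astype(int); m=(c[:,:,0]-c[:,:,2]>90)&(c[:,:,0]>c[:,:,1]*1.6)
    v,u=np.nonzero(m); print(n,len(u),u.min()+c0,u.max()+c0,v.min()+r0,v.max()+r0); 
    if len(u)>4: print(cv2.fitLine(np.c_[u+c0,v+r0].astype(np.float32),cv2.DIST_L2,0,.01,.01).ravel())
q=[.599,.071,-.05]; 
for z in(.142,): print('hm',proj(a,[[.517,.130,z]]),proj(b,[[.517,.130,z]]))
s=manip.read_state(); print(s['tool_pos'],s['contact_force'])
for dy in(0,.03,-.03): print('tip',dy,proj(a,[[.5178,.1284+dy,.1235]])*5-[1175,900],proj(a,[[.5178,.1284+dy,.1425]])*5-[1175,900])
E
```

```text
end [0.4879 0.1323 0.1439] start [0.5592 0.1275 0.1423] hub [0.5752 0.0706 0.1344]
handle_mid s 0.49 [280.  243.1 304.9 263. ] 200
handle_mid t 0.73 [356.6 246.7 437.6 295.1] 665
handle_mid t 0.48 [304.4 238.9 314.8 246.9] 30
handle_mid t 0.4 [252.9 196.4 254.7 202.5] 20
flywheel s 0.69 [258.3 204.  308.5 257.1] 1214
flywheel s 0.18 [280.1 241.6 307.7 260.3] 206
flywheel t 0.97 [377.2 194.5 402.1 217.5] 463
flywheel t 0.88 [251.3 167.4 304.3 207. ] 929
flywheel t 0.57 [307.9 224.3 334.1 249.7] 392
s 40 280 306 243 258
[  0.887    0.4617 287.925  249.    ]Traceback (most recent call last):
  File "<stdin>", line 13, in <module>
    return umr_minimum(a, axis, None, out, keepdims, initial, where)
ValueError: zero-size array to reduction operation minimum which has no identity
```

```bash
python3 - <<'E'
from h import *
np.set_printoptions(precision=1,suppress=True)
a,b=cam('scene'),cam('top')
A=lambda X:proj(a,X)*5-[1175,900]; B=lambda X:(proj(b,X)-[235,150])*300/70+[500,0]
for x in (-.011,.011):
  for dy in(.03,.044,-.03,-.044): print(x,dy,A([[.516+x,.1275+dy,.129],[.516+x,.1275+dy,.15]]).ravel())
print('shut', A([[.518,.128,z] for z in(.1235,.1425,.16,.19)]))
print('hm',A([[.517,.1303,.143],[.517,.1303,.152],[.517,.1303,.134]]),B([[.517,.1303,.143]]))
s=manip.read_state(); print(s['tool_pos']*1000,s['contact_force'],s['width'],s['joint_positions']*100)
save(a,'s3.png')
o=np.zeros((600,800,3),np.uint8)
for i,f in enumerate(('s1','s3')):
    im=cv2.imread(f'pics/{f}.png')[215:275,270:320]; im=cv2.convertScaleAbs(im,alpha=2.5,beta=10); o[:480,i*400:i*400+400]=cv2.resize(im,(400,480),interpolation=2)
cv2.imwrite('pics/c3.png',o)
E
```

```text
-0.011 0.03 [296.5 430.5 295.5 400.9]
-0.011 0.044 [281.3 451.3 280.1 421.8]
-0.011 -0.03 [358.9 345.5 358.8 315.9]
-0.011 -0.044 [372.8 326.6 372.8 297. ]
0.011 0.03 [255.9 413.  254.3 383.4]
0.011 0.044 [240.3 433.5 238.5 403.9]
0.011 -0.03 [319.3 329.3 318.6 299.7]
0.011 -0.044 [333.4 310.6 332.9 281.1]
shut [[304.2 385.5]
 [303.4 359. ]
 [302.7 334. ]
 [301.3 289.7]]
hm [[302.8 362.3]
 [302.4 349.5]
 [303.2 374.9]] [[601.  190.1]]
[517.8 128.5 131.5] [ 0.2 -1.  -0.2] -0.002985222001976932 [  3.4  50.3 173.1   0.   90.7 165.5]
```

View pics/c3.png

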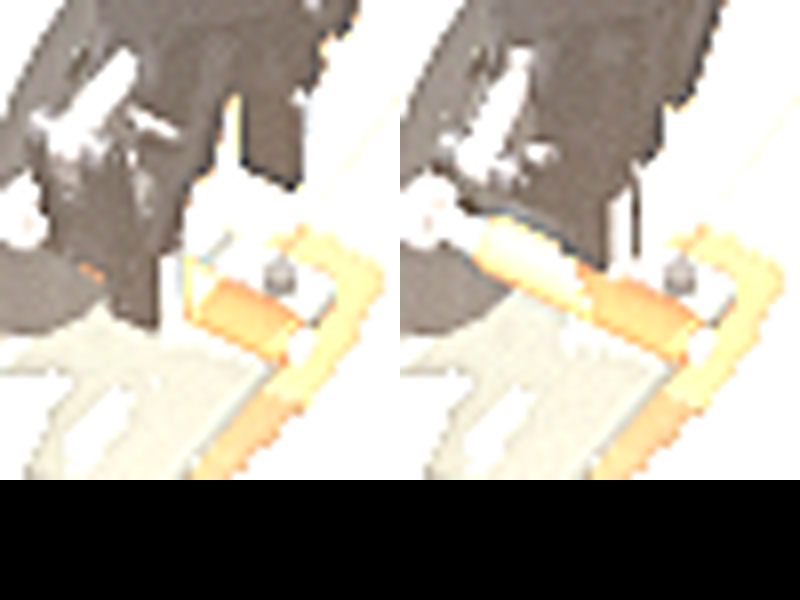

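In brightened c3, the open near tip is at scene (289,256) and the far tip at (307,239). Both are about 9 px higher than the reported TCP implies, so the fingers seem to sit about 30 mm higher than expected and shut just above the sleeve. I'll open them, go down 28 mm with a force check, and try again.

move_arm:
  slide:
    - [0, 0, 0]
    - [0, 0, 0]
    - [0, 0, 0]
    - [0, 0, 0]
    - [0, 0, 0]
    - [0, 0, 0]
  spin: [0, 0, 0, 0, 0, 0]
  grip: [0.7, 0.7, 0.7, 0.7, 0.7, 0.7]

```text
t: 6.42
tool_pos: [0.5178, 0.1285, 0.1315]
tcp_rot: [-3.141, 0.08, -0.0]
contact_force: [-0.1, 0.5, 0.1]
width: 0.698
grasp_force: 0.0
```

move_arm:
  slide:
    - [0, 0, 0.04]
    - [0, 0, 0.04]
    - [0, 0, 0.03]
    - [0, 0, 0.03]
    - [0, 0, 0]
  spin: [0, 0, 0, 0, 0]
  grip: [0.7, 0.7, 0.7, 0.7, 0.7]

```text
t: 7.05
tool_pos: [0.5173, 0.1284, 0.1029]
tcp_rot: [3.141, -0.08, -0.002]
contact_force: [0.1, -0.5, -0.3]
width: 0.7
grasp_force: 0.0
```

move_arm:
  slide:
    - [0, 0, 0]
    - [0, 0, 0]
    - [0, 0, 0]
    - [0, 0, 0]
    - [0, 0, 0]
    - [0, 0, 0]
    - [0, 0, 0]
  spin: [0, 0, 0, 0, 0, 0, 0]
  grip: [0, 0, 0, 0, 0, 0, 0]
  grip_force: 40

```text
t: 7.92
tool_pos: [0.518, 0.1305, 0.1039]
tcp_rot: [-3.137, 0.083, -0.001]
contact_force: [-0.1, 6.1, 1.0]
width: 0.188
grasp_force: 39.1
```

The handle is now gripped: 16 mm opening, 39 N. I'll work out rows for a slow crank over the top, which uses only tool y and z.

```bash
cat > path.py <<'E'
import numpy as np,sys
def rows(a,b,step,r=.055):
    n=round(abs(b-a)/step); p=np.radians(np.linspace(a,b,n+1))
    P=np.c_[-r*np.sin(p),-r*np.cos(p)]/.2; P=np.round(P-P[0],3); return np.round(np.diff(P,axis=0),3)
a,b,st,per=map(float,sys.argv[1:5]); R=rows(a,b,st)
for i in range(0,len(R),int(per)): print(a+np.sign(b-a)*st*i,'->',[[0,float(y)+0.,float(z)+0.] for y,z in R[i:i+int(per)]])
E
python3 path.py 82 -98 4 5
```

```text
82.0 -> [[0, 0.003, -0.019], [0, 0.005, -0.019], [0, 0.006, -0.018], [0, 0.007, -0.018], [0, 0.009, -0.017]]
62.0 -> [[0, 0.009, -0.016], [0, 0.011, -0.016], [0, 0.012, -0.015], [0, 0.013, -0.015], [0, 0.013, -0.013]]
42.0 -> [[0, 0.015, -0.012], [0, 0.016, -0.012], [0, 0.016, -0.01], [0, 0.017, -0.009], [0, 0.017, -0.008]]
22.0 -> [[0, 0.018, -0.006], [0, 0.019, -0.006], [0, 0.019, -0.004], [0, 0.019, -0.002], [0, 0.019, -0.002]]
2.0 -> [[0, 0.019, 0.0], [0, 0.019, 0.002], [0, 0.019, 0.002], [0, 0.019, 0.004], [0, 0.018, 0.006]]
-18.0 -> [[0, 0.018, 0.006], [0, 0.018, 0.008], [0, 0.017, 0.009], [0, 0.016, 0.01], [0, 0.016, 0.012]]
-38.0 -> [[0, 0.014, 0.012], [0, 0.014, 0.013], [0, 0.013, 0.015], [0, 0.012, 0.015], [0, 0.011, 0.016]]
-58.0 -> [[0, 0.009, 0.016], [0, 0.009, 0.017], [0, 0.007, 0.018], [0, 0.006, 0.018], [0, 0.004, 0.019]]
-78.0 -> [[0, 0.004, 0.019], [0, 0.002, 0.019], [0, 0.0, 0.019], [0, 0.0, 0.019], [0, -0.002, 0.02]]
```

move_arm:
  slide:
    - [0, -0.007, -0.019]
    - [0, 0.005, -0.019]
    - [0, 0.006, -0.018]
    - [0, 0.007, -0.018]
    - [0, 0.009, -0.017]
  spin: [0, 0, 0, 0, 0]
  grip: [0, 0, 0, 0, 0]

```text
t: 8.55
tool_pos: [0.5175, 0.1241, 0.1219]
tcp_rot: [3.14, -0.08, -0.0]
contact_force: [1.3, -1.3, -4.3]
width: 0.192
grasp_force: 39.6
```

move_arm:
  slide:
    - [0, 0.009, -0.016]
    - [0, 0.011, -0.016]
    - [0, 0.012, -0.015]
    - [0, 0.013, -0.015]
    - [0, 0.013, -0.013]
  spin: [0, 0, 0, 0, 0]
  grip: [0, 0, 0, 0, 0]

```text
t: 9.18
tool_pos: [0.5166, 0.1123, 0.1365]
tcp_rot: [3.14, -0.08, -0.001]
contact_force: [1.8, -3.1, -8.3]
width: 0.195
grasp_force: 39.4
```

move_arm:
  slide:
    - [0, 0.02, -0.006]
    - [0, 0.017, -0.009]
    - [0, 0.016, -0.009]
    - [0, 0.017, -0.009]
    - [0, 0.017, -0.008]
  spin: [0, 0, 0, 0, 0]
  grip: [0, 0, 0, 0, 0]

```text
t: 9.8
tool_pos: [0.5155, 0.0957, 0.1453]
tcp_rot: [-3.14, 0.08, 0.001]
contact_force: [-3.4, 4.3, 1.0]
width: 0.193
grasp_force: 40.2
```

move_arm:
  slide:
    - [0, 0.018, -0.006]
    - [0, 0.019, -0.006]
    - [0, 0.019, -0.004]
    - [0, 0.019, -0.002]
    - [0, 0.019, -0.002]
  spin: [0, 0, 0, 0, 0]
  grip: [0, 0, 0, 0, 0]

```text
t: 10.42
tool_pos: [0.5141, 0.0763, 0.1488]
tcp_rot: [3.14, -0.08, -0.003]
contact_force: [-5.1, 2.4, 1.5]
width: 0.192
grasp_force: 40.1
```

move_arm:
  slide:
    - [0, 0.019, 0.0]
    - [0, 0.019, 0.002]
    - [0, 0.019, 0.002]
    - [0, 0.019, 0.004]
    - [0, 0.018, 0.006]
  spin: [0, 0, 0, 0, 0]
  grip: [0, 0, 0, 0, 0]

```text
t: 11.05
tool_pos: [0.5128, 0.0577, 0.1454]
tcp_rot: [3.141, -0.08, -0.005]
contact_force: [-3.8, 3.1, 0.2]
width: 0.193
grasp_force: 40.0
```

move_arm:
  slide:
    - [0, 0.018, 0.006]
    - [0, 0.018, 0.008]
    - [0, 0.017, 0.009]
    - [0, 0.016, 0.01]
    - [0, 0.016, 0.012]
  spin: [0, 0, 0, 0, 0]
  grip: [0, 0, 0, 0, 0]

```text
t: 11.68
tool_pos: [0.5117, 0.0414, 0.1362]
tcp_rot: [-3.139, 0.08, 0.006]
contact_force: [-4.8, 5.8, -1.4]
width: 0.194
grasp_force: 39.8
```

move_arm:
  slide:
    - [0.003, 0.014, 0.012]
    - [0.003, 0.014, 0.013]
    - [0, 0.013, 0.015]
    - [0, 0.012, 0.015]
    - [0, 0.011, 0.016]
  spin: [0, 0, 0, 0, 0]
  grip: [0, 0, 0, 0, 0]

```text
t: 12.3
tool_pos: [0.5107, 0.0292, 0.1218]
tcp_rot: [-3.138, 0.08, 0.01]
contact_force: [-6.0, 6.3, 0.9]
width: 0.192
grasp_force: 40.0
```

move_arm:
  slide:
    - [0, 0.009, 0.016]
    - [0, 0.009, 0.017]
    - [0, 0.007, 0.018]
    - [0, 0.006, 0.018]
    - [0, 0.004, 0.019]
  spin: [0, 0, 0, 0, 0]
  grip: [0, 0, 0, 0, 0]

```text
t: 12.92
tool_pos: [0.5103, 0.0226, 0.1045]
tcp_rot: [-3.138, 0.08, 0.01]
contact_force: [-6.9, 7.8, 3.8]
width: 0.193
grasp_force: 40.2
```

move_arm:
  slide:
    - [0, 0.004, 0.019]
    - [0, 0.002, 0.019]
    - [0, 0, 0.019]
    - [0, 0, 0.019]
    - [0, -0.002, 0.02]
  spin: [0, 0, 0, 0, 0]
  grip: [0, 0, 0, 0, 0]

```text
t: 13.55
tool_pos: [0.5103, 0.022, 0.0857]
tcp_rot: [-3.138, 0.08, 0.01]
contact_force: [-7.0, 8.2, 6.8]
width: 0.194
grasp_force: 40.6
```

```bash
python3 path.py -98 -278 4 5
```

```text
-98.0 -> [[0, -0.003, 0.019], [0, -0.005, 0.019], [0, -0.006, 0.018], [0, -0.007, 0.018], [0, -0.009, 0.017]]
-118.0 -> [[0, -0.009, 0.016], [0, -0.011, 0.016], [0, -0.012, 0.015], [0, -0.013, 0.015], [0, -0.013, 0.013]]
-138.0 -> [[0, -0.015, 0.012], [0, -0.016, 0.012], [0, -0.016, 0.01], [0, -0.017, 0.009], [0, -0.017, 0.008]]
-158.0 -> [[0, -0.018, 0.006], [0, -0.019, 0.006], [0, -0.019, 0.004], [0, -0.019, 0.002], [0, -0.019, 0.002]]
-178.0 -> [[0, -0.019, 0.0], [0, -0.019, -0.002], [0, -0.019, -0.002], [0, -0.019, -0.004], [0, -0.018, -0.006]]
-198.0 -> [[0, -0.018, -0.006], [0, -0.018, -0.008], [0, -0.017, -0.009], [0, -0.016, -0.01], [0, -0.016, -0.012]]
-218.0 -> [[0, -0.014, -0.012], [0, -0.014, -0.013], [0, -0.013, -0.015], [0, -0.012, -0.015], [0, -0.011, -0.016]]
-238.0 -> [[0, -0.009, -0.016], [0, -0.009, -0.017], [0, -0.007, -0.018], [0, -0.006, -0.018], [0, -0.004, -0.019]]
-258.0 -> [[0, -0.004, -0.019], [0, -0.002, -0.019], [0, 0.0, -0.019], [0, 0.0, -0.019], [0, 0.002, -0.02]]
```

```bash
cat > est.py <<'E'
import numpy as np
from scipy.optimize import least_squares
D=np.loadtxt('data.txt')  # y z fy fz dir
w,z=D[:,0],D[:,1]
r=least_squares(lambda c:np.hypot(w-c[0],z-c[1])-c[2],[.075,.096,.055]); c=r.x; print('circle',c.round(4),(r.fun*1000).round(1))
ph=np.arctan2(w-c[0],z-c[1]); d=D[:,4]   # d=-1: phi decreasing
Ft=D[:,2]*np.cos(ph)-D[:,3]*np.sin(ph)   # along +phi
Fr=D[:,2]*np.sin(ph)+D[:,3]*np.cos(ph)
tau=-Ft*.055                              # torque by tool on wheel, +phi
print(np.c_[np.degrees(ph),Ft,Fr,tau].round(2))
# heavy side at phi+a: gravity torque in +phi = M sin(phi+a); tool torque = d*drag - M sin(phi+a)
ok=np.arange(len(ph))>0 if len(ph)>4 else slice(None)
for fixed in(.29,None):
    A=np.c_[-np.sin(ph),-np.cos(ph)]; bb=tau-(d*.29 if fixed else 0)
    if not fixed: A=np.c_[A,d]
    x,res,*_=np.linalg.lstsq(A,bb,rcond=None); a=np.degrees(np.arctan2(x[1],x[0]))
    print(fixed,'M',np.hypot(x[0],x[1]).round(3),'a',a.round(1),'target phi',((180-a+180)%360-180).round(1),x[2:], 'resid',(A@x-bb).round(2))
E
cat > data.txt <<'E'
.1241 .1219 -1.3 -4.3 -1
.1123 .1365 -3.1 -8.3 -1
.0957 .1453 4.3 1.0 -1
.0763 .1488 2.4 1.5 -1
.0577 .1454 3.1 .2 -1
.0414 .1362 5.8 -1.4 -1
.0292 .1218 6.3 .9 -1
.0226 .1045 7.8 3.8 -1
.0220 .0857 8.2 6.8 -1
E
python3 est.py
```

```text
circle [0.0768 0.0935 0.0553] [-0.2  0.4 -0.2 -0.1 -0.1  0.1  0.  -0.   0. ]
[[ 59.03   3.02  -3.33  -0.17]
 [ 39.55   2.9   -8.37  -0.16]
 [ 20.05   3.7    2.41  -0.2 ]
 [ -0.51   2.41   1.48  -0.13]
 [-20.21   2.98  -0.88  -0.16]
 [-39.67   3.57  -4.78  -0.2 ]
 [-59.28   3.99  -4.96  -0.22]
 [-78.54   5.27  -6.89  -0.29]
 [-98.12   5.57  -9.08  -0.31]]
0.29 M 0.141 a -97.3 target phi -82.7 [] resid [-0.04 -0.01  0.05 -0.02 -0.    0.   -0.01  0.01 -0.02]
None M 0.112 a -105.0 target phi -75.0 [0.26389033] resid [-0.02 -0.    0.05 -0.02 -0.01 -0.   -0.01  0.02 -0.  ]
```

move_arm:
  slide:
    - [-0.006, -0.008, 0.018]
    - [-0.006, -0.01, 0.018]
    - [0, -0.008, 0.018]
    - [0, -0.007, 0.018]
    - [0, -0.009, 0.017]
  spin: [0, 0, 0, 0, 0]
  grip: [0, 0, 0, 0, 0]

```text
t: 14.18
tool_pos: [0.5108, 0.0278, 0.0686]
tcp_rot: [3.139, -0.079, -0.002]
contact_force: [-5.2, -0.6, 6.3]
width: 0.191
grasp_force: 40.8
```

move_arm:
  slide:
    - [0, -0.009, 0.016]
    - [0, -0.011, 0.016]
    - [0, -0.012, 0.015]
    - [0, -0.013, 0.015]
    - [0, -0.013, 0.013]
  spin: [0, 0, 0, 0, 0]
  grip: [0, 0, 0, 0, 0]

```text
t: 14.8
tool_pos: [0.5116, 0.0388, 0.0537]
tcp_rot: [3.138, -0.079, -0.001]
contact_force: [-6.2, -2.6, 7.1]
width: 0.19
grasp_force: 41.0
```

move_arm:
  slide:
    - [0, -0.015, 0.012]
    - [0, -0.016, 0.012]
    - [0, -0.016, 0.01]
    - [0, -0.017, 0.009]
    - [0, -0.017, 0.008]
  spin: [0, 0, 0, 0, 0]
  grip: [0, 0, 0, 0, 0]

```text
t: 15.42
tool_pos: [0.5127, 0.0543, 0.0433]
tcp_rot: [3.137, -0.078, -0.001]
contact_force: [-5.1, -6.1, 5.2]
width: 0.194
grasp_force: 41.0
```

move_arm:
  slide:
    - [0, -0.018, 0.006]
    - [0, -0.019, 0.006]
    - [0, -0.019, 0.004]
    - [0, -0.019, 0.002]
    - [0, -0.019, 0.002]
  spin: [0, 0, 0, 0, 0]
  grip: [0, 0, 0, 0, 0]

```text
t: 16.05
tool_pos: [0.514, 0.0725, 0.0389]
tcp_rot: [3.137, -0.078, -0.001]
contact_force: [-3.7, -7.8, 1.1]
width: 0.196
grasp_force: 40.7
```

move_arm:
  slide:
    - [0, -0.019, 0.0]
    - [0, -0.019, -0.002]
    - [0, -0.019, -0.002]
    - [0, -0.019, -0.004]
    - [0, -0.018, -0.006]
  spin: [0, 0, 0, 0, 0]
  grip: [0, 0, 0, 0, 0]

```text
t: 16.68
tool_pos: [0.5152, 0.0914, 0.0411]
tcp_rot: [3.137, -0.078, -0.0]
contact_force: [-1.7, -7.4, -4.8]
width: 0.19
grasp_force: 40.1
```

move_arm:
  slide:
    - [0, -0.018, -0.006]
    - [0, -0.018, -0.008]
    - [0, -0.017, -0.009]
    - [0, -0.016, -0.01]
    - [0, -0.016, -0.012]
  spin: [0, 0, 0, 0, 0]
  grip: [0, 0, 0, 0, 0]

```text
t: 17.3
tool_pos: [0.5164, 0.1093, 0.0498]
tcp_rot: [3.138, -0.079, 0.001]
contact_force: [0.2, -4.4, -7.1]
width: 0.192
grasp_force: 39.6
```

move_arm:
  slide:
    - [0, -0.014, -0.012]
    - [0, -0.014, -0.013]
    - [0, -0.013, -0.015]
    - [0, -0.012, -0.015]
    - [0, -0.011, -0.016]
  spin: [0, 0, 0, 0, 0]
  grip: [0, 0, 0, 0, 0]

```text
t: 17.92
tool_pos: [0.5175, 0.1241, 0.0658]
tcp_rot: [3.141, -0.08, 0.004]
contact_force: [2.5, -4.4, -5.7]
width: 0.189
grasp_force: 39.8
```

move_arm:
  slide:
    - [0, -0.009, -0.016]
    - [0, -0.009, -0.017]
    - [0, -0.007, -0.018]
    - [0, -0.006, -0.018]
    - [0, -0.004, -0.019]
  spin: [0, 0, 0, 0, 0]
  grip: [0, 0, 0, 0, 0]

```text
t: 18.55
tool_pos: [0.518, 0.1309, 0.0834]
tcp_rot: [3.141, -0.08, 0.005]
contact_force: [3.9, -3.1, -4.8]
width: 0.194
grasp_force: 39.8
```

```bash
cat >> data.txt <<'E'
.0278 .0686 -.6 6.3 -1
.0388 .0537 -2.6 7.1 -1
.0543 .0433 -6.1 5.2 -1
.0725 .0389 -7.8 1.1 -1
.0914 .0411 -7.4 -4.8 -1
.1093 .0498 -4.4 -7.1 -1
.1241 .0658 -4.4 -5.7 -1
.1309 .0834 -3.1 -4.8 -1
E
python3 est.py; python3 path.py -258 -442 4 6
```

```text
circle [0.0767 0.0939 0.0551] [ 0.   0.5 -0.2 -0.2 -0.2  0.  -0.   0.   0.2 -0.1  0.1  0.2  0.  -0.3
 -0.3  0.   0.2]
[[ 5.9420e+01  3.0400e+00 -3.3100e+00 -1.7000e-01]
 [ 3.9890e+01  2.9400e+00 -8.3600e+00 -1.6000e-01]
 [ 2.0310e+01  3.6900e+00  2.4300e+00 -2.0000e-01]
 [-3.7000e-01  2.4100e+00  1.4800e+00 -1.3000e-01]
 [-2.0200e+01  2.9800e+00 -8.8000e-01 -1.6000e-01]
 [-3.9790e+01  3.5600e+00 -4.7900e+00 -2.0000e-01]
 [-5.9520e+01  3.9700e+00 -4.9700e+00 -2.2000e-01]
 [-7.8870e+01  5.2300e+00 -6.9200e+00 -2.9000e-01]
 [-9.8500e+01  5.5100e+00 -9.1100e+00 -3.0000e-01]
 [-1.1734e+02  5.8700e+00 -2.3600e+00 -3.2000e-01]
 [-1.3669e+02  6.7600e+00 -3.3800e+00 -3.7000e-01]
 [-1.5615e+02  7.6800e+00 -2.2900e+00 -4.2000e-01]
 [-1.7567e+02  7.8600e+00 -5.1000e-01 -4.3000e-01]
 [ 1.6439e+02  8.4200e+00  2.6300e+00 -4.6000e-01]
 [ 1.4347e+02  7.7600e+00  3.0900e+00 -4.3000e-01]
 [ 1.2061e+02  7.1500e+00 -8.8000e-01 -3.9000e-01]
 [ 1.0092e+02  5.3000e+00 -2.1300e+00 -2.9000e-01]]
0.29 M 0.145 a -90.1 target phi -89.9 [] resid [-0.05 -0.02  0.05 -0.01  0.01  0.02  0.    0.03 -0.01 -0.03 -0.02 
[... 478 characters left out ...]
11, -0.015], [0, 0.013, -0.014], [0, 0.014, -0.014], [0, 0.015, -0.012], [0, 0.015, -0.011], [0, 0.016, -0.01]]
-330.0 -> [[0, 0.017, -0.009], [0, 0.018, -0.008], [0, 0.018, -0.007], [0, 0.018, -0.005], [0, 0.019, -0.004], [0, 0.019, -0.003]]
-354.0 -> [[0, 0.019, -0.001], [0, 0.02, 0.0], [0, 0.019, 0.001], [0, 0.019, 0.003], [0, 0.019, 0.004], [0, 0.018, 0.005]]
-378.0 -> [[0, 0.018, 0.007], [0, 0.018, 0.008], [0, 0.016, 0.009], [0, 0.017, 0.01], [0, 0.015, 0.011], [0, 0.015, 0.012]]
-402.0 -> [[0, 0.014, 0.014], [0, 0.013, 0.014], [0, 0.011, 0.015], [0, 0.011, 0.016], [0, 0.01, 0.017], [0, 0.008, 0.017]]
-426.0 -> [[0, 0.007, 0.018], [0, 0.006, 0.018], [0, 0.005, 0.019], [0, 0.003, 0.019]]
```

```bash
python3 path.py -258 -90 4 6
```

```text
-258.0 -> [[0, 0.005, 0.019], [0, 0.006, 0.018], [0, 0.007, 0.018], [0, 0.008, 0.017], [0, 0.01, 0.017], [0, 0.011, 0.015]]
-234.0 -> [[0, 0.011, 0.016], [0, 0.013, 0.014], [0, 0.014, 0.013], [0, 0.015, 0.013], [0, 0.015, 0.011], [0, 0.016, 0.01]]
-210.0 -> [[0, 0.017, 0.009], [0, 0.018, 0.008], [0, 0.018, 0.006], [0, 0.018, 0.006], [0, 0.019, 0.004], [0, 0.019, 0.002]]
-186.0 -> [[0, 0.019, 0.002], [0, 0.02, 0.0], [0, 0.019, -0.002], [0, 0.019, -0.002], [0, 0.019, -0.004], [0, 0.018, -0.006]]
-162.0 -> [[0, 0.018, -0.006], [0, 0.018, -0.008], [0, 0.016, -0.009], [0, 0.017, -0.01], [0, 0.015, -0.011], [0, 0.015, -0.013]]
-138.0 -> [[0, 0.014, -0.013], [0, 0.013, -0.014], [0, 0.011, -0.016], [0, 0.011, -0.015], [0, 0.01, -0.017], [0, 0.008, -0.017]]
-114.0 -> [[0, 0.007, -0.018], [0, 0.006, -0.018], [0, 0.005, -0.019], [0, 0.003, -0.019], [0, 0.002, -0.019], [0, 0.001, -0.019]]
```

Full-turn data put the target at handle angle -90°, with the handle at the right. I'll crank back to it, which also gives a reading in the opposite direction.

move_arm:
  slide:
    - [0, 0.005, 0.019]
    - [0, 0.006, 0.018]
    - [0, 0.007, 0.018]
    - [0, 0.008, 0.017]
    - [0, 0.01, 0.017]
    - [0, 0.011, 0.015]
  spin: [0, 0, 0, 0, 0, 0]
  grip: [0, 0, 0, 0, 0, 0]

```text
t: 19.3
tool_pos: [0.5173, 0.1216, 0.0618]
tcp_rot: [-3.14, 0.08, -0.003]
contact_force: [3.7, -0.3, 3.9]
width: 0.191
grasp_force: 40.5
```

move_arm:
  slide:
    - [0, 0.011, 0.016]
    - [0, 0.013, 0.014]
    - [0, 0.014, 0.013]
    - [0, 0.015, 0.013]
    - [0, 0.015, 0.011]
    - [0, 0.016, 0.01]
  spin: [0, 0, 0, 0, 0, 0]
  grip: [0, 0, 0, 0, 0, 0]

```text
t: 20.05
tool_pos: [0.5161, 0.1049, 0.0463]
tcp_rot: [-3.14, 0.08, -0.002]
contact_force: [4.1, 1.0, 3.0]
width: 0.197
grasp_force: 40.5
```

move_arm:
  slide:
    - [0, 0.017, 0.009]
    - [0, 0.018, 0.008]
    - [0, 0.018, 0.006]
    - [0, 0.018, 0.006]
    - [0, 0.019, 0.004]
    - [0, 0.019, 0.002]
  spin: [0, 0, 0, 0, 0, 0]
  grip: [0, 0, 0, 0, 0, 0]

```text
t: 20.8
tool_pos: [0.5146, 0.0832, 0.0391]
tcp_rot: [-3.14, 0.081, -0.001]
contact_force: [4.8, 2.2, 1.2]
width: 0.194
grasp_force: 40.2
```

move_arm:
  slide:
    - [0, 0.019, 0.002]
    - [0, 0.02, 0.0]
    - [0, 0.019, -0.002]
    - [0, 0.019, -0.002]
    - [0, 0.019, -0.004]
    - [0, 0.018, -0.006]
  spin: [0, 0, 0, 0, 0, 0]
  grip: [0, 0, 0, 0, 0, 0]

```text
t: 21.55
tool_pos: [0.513, 0.0606, 0.0413]
tcp_rot: [-3.14, 0.081, 0.001]
contact_force: [4.5, 1.8, -0.7]
width: 0.193
grasp_force: 40.0
```

move_arm:
  slide:
    - [0, 0.018, -0.006]
    - [0, 0.018, -0.008]
    - [0, 0.016, -0.009]
    - [0, 0.017, -0.01]
    - [0, 0.015, -0.011]
    - [0, 0.015, -0.013]
  spin: [0, 0, 0, 0, 0, 0]
  grip: [0, 0, 0, 0, 0, 0]

```text
t: 22.3
tool_pos: [0.5115, 0.0409, 0.0524]
tcp_rot: [-3.139, 0.081, 0.002]
contact_force: [4.9, 1.8, -3.7]
width: 0.194
grasp_force: 39.9
```

move_arm:
  slide:
    - [0, 0.014, -0.013]
    - [0, 0.013, -0.014]
    - [0, 0.011, -0.016]
    - [0, 0.011, -0.015]
    - [0, 0.01, -0.017]
    - [0, 0.008, -0.017]
  spin: [0, 0, 0, 0, 0, 0]
  grip: [0, 0, 0, 0, 0, 0]

```text
t: 23.05
tool_pos: [0.5105, 0.0273, 0.0705]
tcp_rot: [-3.14, 0.081, 0.004]
contact_force: [5.0, -0.2, -4.1]
width: 0.195
grasp_force: 39.7
```

move_arm:
  slide:
    - [0, 0.007, -0.018]
    - [0, 0.006, -0.018]
    - [0, 0.005, -0.019]
    - [0, 0.003, -0.019]
    - [0, 0.002, -0.019]
    - [0, 0.001, -0.019]
  spin: [0, 0, 0, 0, 0, 0]
  grip: [0, 0, 0, 0, 0, 0]

```text
t: 23.8
tool_pos: [0.5101, 0.0221, 0.0926]
tcp_rot: [-3.14, 0.081, 0.004]
contact_force: [5.0, -2.2, -5.5]
width: 0.187
grasp_force: 39.7
```

```bash
cat >> data.txt <<'E'
.1216 .0618 -.3 3.9 1
.1049 .0463 1.0 3.0 1
.0832 .0391 2.2 1.2 1
.0606 .0413 1.8 -.7 1
.0409 .0524 1.8 -3.7 1
.0273 .0705 -.2 -4.1 1
.0221 .0926 -2.2 -5.5 1
E
python3 est.py | grep -v '\[ [-0-9]'
```

```text
circle [0.0768 0.0939 0.0551] [-0.1  0.4 -0.3 -0.1 -0.1  0.1  0.1  0.2  0.3  0.1  0.2  0.3  0.1 -0.3
 -0.3 -0.   0.1  0.1  0.2  0.1 -0.1 -0.2 -0.3 -0.4]
 [-5.0000e-01  2.4100e+00  1.4800e+00 -1.3000e-01]
 [-2.0320e+01  2.9800e+00 -8.9000e-01 -1.6000e-01]
 [-3.9890e+01  3.5500e+00 -4.7900e+00 -2.0000e-01]
 [-5.9590e+01  3.9700e+00 -4.9800e+00 -2.2000e-01]
 [-7.8900e+01  5.2300e+00 -6.9200e+00 -2.9000e-01]
 [-9.8490e+01  5.5200e+00 -9.1100e+00 -3.0000e-01]
 [-1.1729e+02  5.8700e+00 -2.3600e+00 -3.2000e-01]
 [-1.3661e+02  6.7700e+00 -3.3700e+00 -3.7000e-01]
 [-1.5604e+02  7.6900e+00 -2.2700e+00 -4.2000e-01]
 [-1.7555e+02  7.8600e+00 -4.9000e-01 -4.3000e-01]
 [-1.6290e+02 -1.9300e+00  1.4000e-01  1.1000e-01]
 [-1.3914e+02 -3.7800e+00  1.6200e+00  2.1000e-01]
 [-1.1529e+02 -3.6200e+00  1.9300e+00  2.0000e-01]
 [-9.1330e+01 -5.4500e+00  2.3300e+00  3.0000e-01]]
0.29 M 0.153 a -88.6 target phi -91.4 [] resid [-0.05 -0.01  0.06 -0.    0.02  0.03  0.01  0.03 -0.01 -0.03 -0.03 -0.01
 -0.01  0.02  0.01  0.02 -0.03  0.03  0.02  0.01  0.04 -0.03  0.03 -0.01]
None M 0.152 a -88.6 target phi -91.4 [0.28659969] resid [-0.05 -0.01  0.06 -0.    0.02  0.03  0.01  0.03 -0.   -0.03 -0.02 -0.
 -0.01  0.03  0.02  0.03 -0.03  0.03  0.02  0.01  0.04 -0.03  0.03 -0.01]
```

The fit from both directions gives -91.4°, and the wheel is at -91.3°. I'll ease the push slightly and let it settle.

move_arm:
  slide:
    - [0, 0, 0.005]
    - [0, 0, 0]
    - [0, 0, 0]
    - [0, 0, 0]
    - [0, 0, 0]
    - [0, 0, 0]
    - [0, 0, 0]
    - [0, 0, 0]
  spin: [0, 0, 0, 0, 0, 0, 0, 0]
  grip: [0, 0, 0, 0, 0, 0, 0, 0]

```text
t: 24.8
tool_pos: [0.5103, 0.0223, 0.0929]
tcp_rot: [-3.141, 0.08, 0.003]
contact_force: [-0.3, -3.6, -0.2]
width: 0.196
grasp_force: 40.3
```

```bash
python3 - <<'E'
from h import *
a=cam('scene'); s=manip.read_state(); print(s['tool_pos'],np.abs(s['joint_velocities']).max(),s['contact_force'],s['grasp_force'])
cv2.imwrite('pics/c4.png',cv2.resize(a['pixels'][180:370,220:400,::-1],None,fx=3,fy=3,interpolation=2))
E
```

```text
[0.51032967 0.02227296 0.09287861] 0.0015159707362488479 [-0.71484584 -3.32335811 -1.28881205] 40.25914013385773
```

View pics/c4.png

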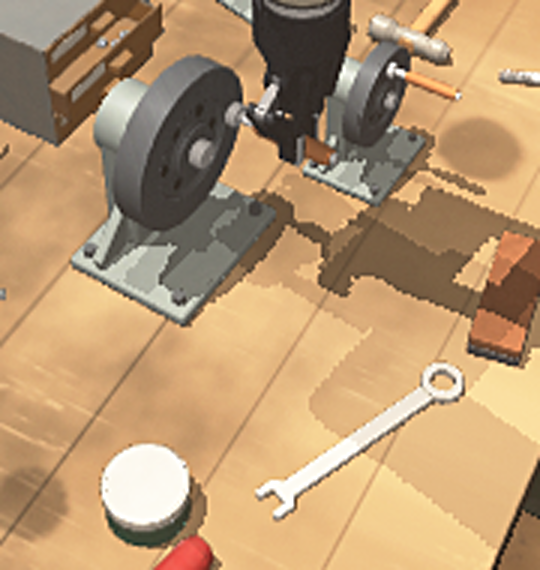

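The picture shows the fingers holding the sleeve (crop (310,145)) to the right of the hub (205,150). The wheel is still, and the tin at (147,490) and the hammer at (420,40) are in place.

```bash
python3 -c "
from workcell import manip
print(manip.hand_in())"
```

```text
the job is handed in; nothing more can be done
None
```

I cranked the flywheel most of a full turn one way, then back to where the readings in both directions put the heavy side at the bottom. I handed in with the wheel still and the handle gripped at about 40 N; no verdict came back.

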